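# Drop the processor bowl home and set its bell timer

## Robot

A 6-joint arm with a two-finger parallel gripper is mounted at the origin on the work surface. World frame = base frame: x ahead of the robot, y to its left, z up, the work surface at z = 0. Lengths are in mm, angles in rad, forces in N, time in s.
With the tool pointing down it reaches from about 275 to 750 mm from the base axis. Payload 10.2 kg.
Tool frame: the origin (TCP) lies at the very end of the fingers, on their centre line; the grasp point (between the pads) lies 19 mm behind it (ctrl.hold_point_z is the distance from the TCP to the grasp point, in mm); z points along the fingers, y is the direction in which the jaws open and shut (so a half turn about z gives the same grasp; the last joint's range is limited). The gripper opens to 85 mm and grips with 20 to 120 N. Pads are 22 mm wide; open, the fingers measure 114 mm over their backs; the gripper's body (76 mm by 85 mm) begins 54 mm behind the grasp point. The pads swing forward as they close: fully open they stand 13 mm farther back than shut.
Start: joints at [-1.544, 0.313, 1.498, -0, 1.331, -0.223], TCP at [129.772, -508.714, 231.294] pointing down, gripper open.
Joint ranges: [-2.94, 2.94], [-0.97, 2.17], [0.19, 2.56], [-1.23, 4.37], [0.02, 3.11], [-2.88, 2.88]. Speed limits (rad/s): [2.39, 2.39, 3.01, 3.14, 3.14, 3.14].

## Interface

Orientations are given as a unit quaternion [w, x, y, z].
In Python, from rig import readout, cams, workorder, spotter, ctrl gives the robot as it stands.
- The arm moves only by the tool step_arm, never from a script. Its argument "plan" is text: rows parted by semicolons, each of 5 numbers parted by spaces: the shift along the tool's x, y, z in cm, then the turn about the tool's z in degrees, then the opening in per cent of the stroke, from 0 (shut) to 100 (fully open). In form: x y z twist gripper; .... A call has 1 to 10 rows; each row is the pose to reach, as a shift and turn from the pose commanded when the call began, along the tool's axes at that moment; what a row does not reach only later rows make up. A row lasts 1/10 s, in which the tool goes at most 50 mm and 8.59 degrees, less where a joint would pass 70% of its speed; a pose out of reach is approached as far as the arm can. A call with a gripper value outside its range is refused whole. The fingers move at their own pace and stop on an object; "grip_force" is the grip in N (left out, the last holds). Time passes only in rows, so rows that repeat a pose let the fingers close. It gives the time, the measured TCP pose, the force and the opening at its end, in the units of the state.
- readout.sense(): the state, without advancing time (a new reading comes with each control period).
- cams.capture(name): name is "scene" or "top" or "wrist"; returns (picture, depth): 420x560x3 uint8, red, green, blue; 420x560 float32, mm along the optical axis (not along the pixel's ray), 0 where there is no reading.
- cams.camera_info(name): a dict with "vfov" (degrees; the focal length in pixels is half the picture's height over the tangent of half this angle, whatever the lens; pixels are square), "cx", "cy" (the principal point, pixels), "rvec" (rotation vector, rad) and "tvec" (3), from world to camera coordinates, as OpenCV has them. Camera axes: x right, y down, z forward; pixel columns grow to the right and rows downward; lengths in mm; the calibration is good to about 2 mm. A picture is of the moment at which its call begins: read the wrist's pose just before it. camera_info takes no time and is no camera call; for the wrist camera it gives the pose at the moment of the call.
- workorder.finish_job(): hands the job in, once; it reports no verdict.
Trained networks look in the newest picture that a camera, given by its name, has taken for a name from the list of things; names that differ only in an ending like _2 or _b are one class to them, and where a whole thing is asked for, a point or a joint stands for the part that bears it (a point fixed in the world has none). Each returns a list of dicts, best first, with "conf" (0 to 1); they miss things now and then, are a little off and sometimes report something else, mostly with a low value. They report only what shows in the picture. A call takes as long as a camera call. They do not tell look-alikes from the thing itself.
- spotter.regions_of(camera, target): "pixels" (420x560 bool, what is visible of it) and "extent" ([centre column, centre row, width, height] in pixels, round what is visible of it).
The state is a dict: "time_s": time; "joints": joint angles; "dq": joint speeds; "tau": joint torques, N m; "eef_pos": TCP position; "ee_rot": TCP orientation; "force": force on the tool from outside, world axes, zero at the start; "wrist_torque": the same for the moment, N m; "grip_width": opening from 0.0 (shut) to 1.0 (fully open).
Only numpy, scipy, OpenCV 4.12 (cv2) and the standard library are available. Lean on these libraries where they do the work, as an engineer would, in place of code of your own. Each camera call takes 0.05 s, during which the arm holds its last target. There are 200 camera calls.

## Task

The food processor's bowl is standing on its motor base but its lugs have not found their pockets: turn it round by its side handle, without lifting it off, until it drops fully home and its red band is down inside the collar. Then wind the bell timer past its red top mark and back down to two minutes (the green mark), and let go. Leave the other things where they are.

Things in the scene. Friction and masses are not known exactly. Their poses are not given: they have to be found in the camera images.
- bowl: closed steel bowl, 170 mm wide, black lid, one black side handle; 0.6 to 0.9 kg, loose. Origin: on its axis, at the underside of three lugs under its foot (9 mm tall, 14 wide, at 62 mm radius, evenly spaced); z up the axis, x towards the handle. Heights over the origin: red foot band (148 wide) 9 to 25, steel side 25 to 95, lid top 103, lid button 109. 1 to 3 N sideways on the handle turns it
- bowl_handle (a point): middle of the handle's outer bar, 122 mm along the bowl's x from its axis, 70 mm above the bowl's origin. The handle is an upright black loop in the bowl's x-z plane, 20 mm thick across y, from 85 to 134 mm radius, 32 to 92 mm above the bowl's origin; its outer bar lies between 110 and 134 mm radius
- seat_axis (a point): on the fixed base's axis, on the seat face on which the lugs ride, 70 mm above the table. Three pockets in that face (evenly spaced, 62 mm radius, 22 wide, 10 deep) are hidden. Turning the bowl counter-clockwise seen from above meets them after 0.4 to 1.3 rad (clockwise 0.8 to 1.7). The bowl's origin starts level with this point; home is 9 mm below, where it turns no further (play 0.13 rad)
- collar_rim (a point): on the base's axis at the height of the collar's rim, 84 mm above the table. The motor base is round and white, 216 mm wide, 60 mm high; on it a grey collar, 172 mm outside, 152 mm inside, keeps the bowl centred to 2 mm. About 11 mm of the bowl's red band shows above the rim at the start, 2 mm when the bowl is home
- timer (a joint): timer knob angle in rad: 0 at zero minutes, growing clockwise seen from above, 0.26 a minute; the two-minute mark (green) is 0.52, the red top mark (five minutes) is 1.30, the end stop is 1.56. It starts between 0 and 0.35, turns stiffly (0.05 N m) and stays where it is left
- timer_grip (a point): on the upright axis of the timer knob, 72 mm above the table, at the height to grip: a black bar 66 mm long, 16 thick, 53 to 87 mm above the table, on a disc 74 mm in diameter. The point turns with the knob: its x runs along the bar, its -x end with the white line is the pointer (at zero minutes it points along the box's own -x)
- timer_box: bell timer's white box, fixed to the table, 115 x 115 x 45 mm, origin at the centre of its underside; on top is a ring of six marks, from zero on its -x side clockwise seen from above, 0.26 rad apart: black, black, green (two minutes), black, black, red (five minutes, the top mark)
- pot: open steel pot, 140 mm wide, 85 mm high; bystander, leave it alone. Origin: under its centre
- sauce_white: white sauce bottle, 60 mm wide, 170 mm high; bystander, leave it alone. Origin: under its centre
- sauce_purple: purple sauce bottle, 60 mm wide, 180 mm high; bystander, leave it alone. Origin: under its centre
- spice_jar: amber jar with red cap, 70 mm wide, 100 mm high; bystander, leave it alone. Origin: under its centre
- prep_bowl: white bowl, 130 mm wide, 50 mm high; bystander, leave it alone. Origin: under its centre
- ladle: steel spoon lying flat, 220 mm long; bystander, leave it alone. Origin: under its centre
- mug: red mug, 76 mm wide, 90 mm high; bystander, leave it alone. Origin: under its centre
Things that resemble listed ones, but are neither listed nor needed, are in the scene too. What is shaped like the timer_box but yellow is not meant.

How it is judged:
By the outcome, as a careful person would: the job done as asked, in the order asked, and still so for the second after the job is handed in, with the robot touching nothing.
It also fails if it takes over 72 s, if anything falls off the work surface, if the arm or the gripper's body presses on something with over 40 N, if the wrist force passes 120 N, or if a joint passes its speed limit or range.

## Working session

There is one attempt and no reset: what is moved stays moved. The work goes in short steps, Python scripts to look and compute and a tool call to move; the robot and the scene stay as the last step left them, time stands still between calls to the robot, and variables do not carry over. Pictures are saved under pics/ and viewed, about 8 in all and at most 12, crops included, and the job is handed in when it is done.

Besides the shell and the picture viewer there is one more tool, called after "Call:" as a command line: name --argument value ..., lists and objects as JSON in quotes. step_arm: Moves the arm, as the interface text tells. Its arguments: {"type":"object","properties":{"plan":{"type":"string"},"grip_force":{"type":"number"}},"required":["plan"]}

```bash
mkdir -p pics; ls; cat > h.py <<'E'
import numpy as np, cv2
from rig import readout, cams, workorder, spotter, ctrl
def K(i,shape=(420,560)):
    f=shape[0]/2/np.tan(np.radians(i['vfov'])/2); return f,i['cx'],i['cy']
def pts(name,d,i,mask=None):
    f,cx,cy=K(i); v,u=np.nonzero((d>0) if mask is None else (mask&(d>0)))
    z=d[v,u]; P=np.c_[(u-cx)/f*z,(v-cy)/f*z,z]; R=cv2.Rodrigues(np.array(i['rvec'],float))[0]
    return (P-np.array(i['tvec']).ravel())@R, u, v
def proj(i,X):
    f,cx,cy=K(i); R=cv2.Rodrigues(np.array(i['rvec'],float))[0]
    c=np.atleast_2d(X)@R.T+np.array(i['tvec']).ravel(); return np.c_[c[:,0]/c[:,2]*f+cx,c[:,1]/c[:,2]*f+cy]
E
cat > a.py <<'E'
from h import *
print(readout.sense()); 
ims=[]
for n in ['scene','top']:
    i=cams.camera_info(n); p,d=cams.capture(n); print(n,i); np.savez(n+'.npz',p=p,d=d)
    ims.append(p)
    for t in ['bowl','timer_box','timer','bowl_handle']:
        for r in spotter.regions_of(n,t)[:3]:
            X,u,v=pts(n,d,i,r['pixels']); 
            print(t,round(r['conf'],2),np.round(r['extent']),np.median(X,0).round() if len(X) else None,np.percentile(X[:,2],[5,95]).round() if len(X) else None)
cv2.imwrite('pics/1.png',cv2.resize(ims[0],(800,600))[...,::-1]); cv2.imwrite('pics/2.png',cv2.resize(ims[1],(800,600))[...,::-1])
E
python3 a.py
```

```text
pics
{'time_s': 0.0, 'joints': array([-1.54440425e+00,  3.13475886e-01,  1.49845165e+00,  9.68332961e-06,
        1.33097526e+00, -2.23404379e-01]), 'dq': array([ 1.00490519e-03,  7.18361521e-05,  1.03090068e-04,  5.44688430e-04,
        2.99977533e-04, -5.23939667e-05]), 'tau': array([ 5.18978140e-04, -4.12269294e+01, -2.59742779e+01, -1.83358225e-04,
        4.14496768e-03,  6.50595631e-07]), 'eef_pos': array([ 129.76500413, -508.44695199,  230.71633913]), 'ee_rot': array([-6.51436095e-04,  9.92210281e-01,  1.24572582e-01,  6.91040820e-05]), 'force': array([-0.24928134, -0.00409987,  0.18958075]), 'wrist_torque': array([-0.02880381,  0.03347937, -0.04408241]), 'grip_width': 1.0018352432240307}
scene {'vfov': 55.60253875453252, 'cx': 279.5798675755477, 'cy': 213.43013756847202, 'rvec': array([ 2.23043017,  1.02644502, -0.39430995]), 'tvec': array([-329.17542706, -215.08244867, 1618.11662899])}
bowl 0.84 [275. 235.  58.  71.] [586. -77. 172.] [112. 178.]
timer_box 0.81 [343. 192.  44.  36.] [536. 281.  44.] [ 7. 83.]
timer_box 0.69 [290. 179.  43.  36.] [365. 172.  44.] [11. 83.]
timer_box 0.5 [205. 281.  68.  50.] [ 498. -296.   34.] [ 2. 83.]
timer 0.58 [346. 185.  20.  22.] [523. 293.  61.] [49. 87.]
bowl_handle 0.68 [279. 235.  60.  74.] [586. -77. 172.] [111. 177.]
top {'vfov': 56.146807901230716, 'cx': 280.4548634600533, 'cy': 206.67140294716847, 'rvec': array([ 2.16143869, -2.18458777,  0.09513714]), 'tvec': array([  12.69261352,  533.7952713 , 1408.02021816])}
bowl 0.66 [301. 190.  54.  57.] [565. -61. 173.] [122. 179.]
timer_box 0.83 [200. 212.  36.  37.] [519. 293.  45.] [23. 83.]
timer_box 0.61 [232. 263.  36.  35.] [347. 181.  45.] [24. 84.]
timer 0.61 [229. 261.  20.  16.] [347. 182.  54.] [48. 88.]
bowl_handle 0.82 [302. 192.  52.  56.] [564. -61. 173.] [165. 179.]
```

View pics/1.png

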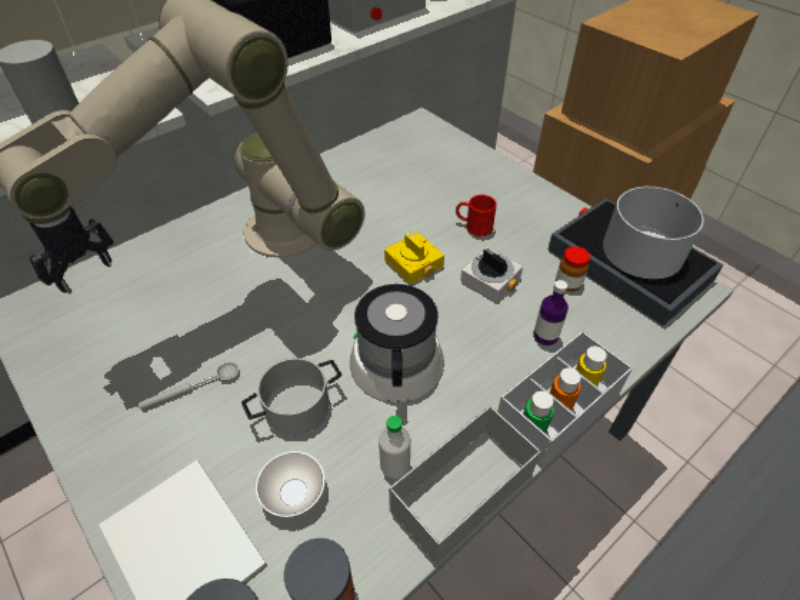

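View pics/2.png

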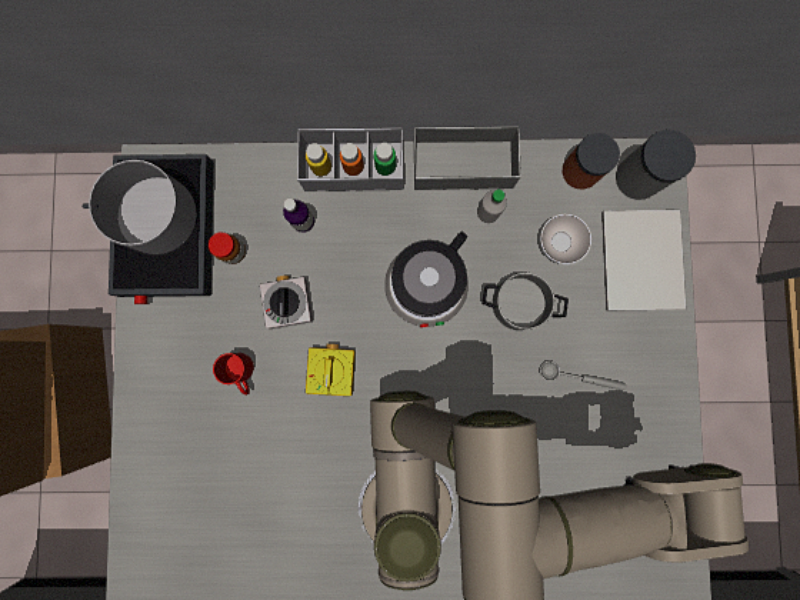

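The top view shows the bowl at about (430,278) with its handle pointing up and to the right. There are two timer-shaped boxes: yellow at (330,371) and white at (286,302). The white one fits the description. Next I'll measure both targets and check the timer in an enlarged crop.

```bash
cat > b.py <<'E'
from h import *
from scipy.optimize import least_squares
def circ(P,r0=None):
    c=P.mean(0)
    if r0: return least_squares(lambda q:np.hypot(*(P-q).T)-r0,c,loss='soft_l1').x
crops=[]
for n in ['scene','top']:
    i=cams.camera_info(n); D=np.load(n+'.npz'); d=D['d']; X,u,v=pts(n,d,i)
    near=np.hypot(X[:,0]-560,X[:,1]+62)<160
    L=X[near&(X[:,2]>168)&(X[:,2]<178)]; (c,r)=cv2.minEnclosingCircle(L[:,:2].astype(np.float32)); print(n,'lid',c,r,np.median(L[:,2]))
    c0=np.array(c); Q=X[near]; rr=np.hypot(*(Q[:,:2]-c0).T); H=Q[(rr>98)&(rr<140)&(Q[:,2]>110)&(Q[:,2]<170)]
    print('handle',len(H),H.mean(0),'ang',np.arctan2(*(H[:,1::-1].mean(0)-c0[::-1])),'maxr',np.hypot(*(H[:,:2]-c0).T).max(),np.percentile(H[:,2],[2,50,98]))
    T=X[(np.hypot(X[:,0]-519,X[:,1]-293)<95)]
    B=T[(T[:,2]>38)&(T[:,2]<50)]; r=cv2.minAreaRect(B[:,:2].astype(np.float32)); print('box',r,np.median(B[:,2]))
    B=T[(T[:,2]>80)&(T[:,2]<95)]; r=cv2.minAreaRect(B[:,:2].astype(np.float32)); 
    w,V=np.linalg.eigh(np.cov(B[:,:2].T)); print('bar',r,np.median(B[:,2]),V[:,1])
    p=proj(i,[519,293,50])[0].astype(int); q=D['p'][p[1]-30:p[1]+30,p[0]-30:p[0]+30]; crops.append(cv2.resize(q,(400,400),interpolation=3))
cv2.imwrite('pics/3.png',np.hstack(crops)[...,::-1])
E
python3 b.py
```

```text
scene lid (563.1700439453125, -57.2355842590332) 88.4873275756836 173.32793394541616
handle 151 [ 658.6575654 -136.6663138  148.4443013] ang -0.6938587292793515 maxr 136.58769407884336 [113.71756563 157.70225646 164.12441174]
box ((525.0950317382812, 301.00146484375), (126.0238037109375, 120.91630554199219), 10.20535945892334) 44.06520704940774
bar ((519.7882690429688, 299.7837219238281), (65.85672760009766, 20.231117248535156), 0.30809372663497925) 85.09244369657543 [-0.99993701 -0.01122417]
top lid (563.4083251953125, -57.927940368652344) 86.72352600097656 173.03316340558328
handle 68 [ 652.35372201 -132.11381942  157.89730579] ang -0.695167514995781 maxr 133.56488206734628 [120.05766093 160.22740678 165.57870724]
box ((524.1361083984375, 300.0468444824219), (125.0399398803711, 116.24713897705078), 9.258210182189941) 44.03099490387245
bar ((519.9014892578125, 297.5907287597656), (63.5105094909668, 15.051782608032227), 0.23735283315181732) 85.01392491794647 [-0.99969666 -0.0246291 ]
```

View pics/3.png

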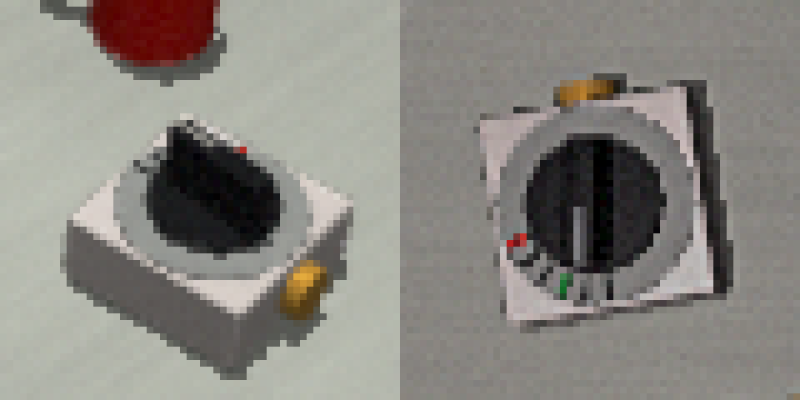

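The white timer is confirmed: its marks run black, black, green, black, black, red and the pointer sits just past zero. The bowl axis is at (563,-58), with the handle at -0.694 rad and the handle bar at (657,-136). I'll move above the handle now.

Call:
step_arm --plan "60.3 -23.1 0 54 45;60.3 -23.1 0 54 45;60.3 -23.1 0 54 45;60.3 -23.1 0 54 45;60.3 -23.1 0 54 45;60.3 -23.1 0 54 45;60.3 -23.1 0 54 45;60.3 -23.1 0 54 45;60.3 -23.1 0 54 45;60.3 -23.1 0 54 45" --grip_force 40

```text
time_s: 1.5
eef_pos: [510.3, -240.0, 231.5]
ee_rot: [0.0, 0.941, -0.339, 0.0]
force: [0.1, -1.1, 0.8]
grip_width: 0.451
```

Call:
step_arm --plan "4.7 -17.4 0 0 45;4.7 -17.4 0 0 45;4.7 -17.4 0 0 45;4.7 -17.4 0 0 45;4.7 -17.4 0 0 45;4.7 -17.4 0 0 45;4.7 -17.4 0 0 45"

```text
time_s: 2.2
eef_pos: [655.4, -138.4, 231.4]
ee_rot: [0.0, 0.94, -0.34, -0.0]
force: [-0.6, -0.2, 1.0]
grip_width: 0.449
```

```bash
cat > c.py <<'E'
from h import *
import sys
s=readout.sense(); print(s['eef_pos'].round(1),s['ee_rot'].round(3),s['force'].round(1),s['time_s'],s['joints'].round(2))
a=2*np.arctan2(s['ee_rot'][2],s['ee_rot'][1]); print('tool x ang',a)
i=cams.camera_info('wrist'); p,d=cams.capture('wrist'); np.savez('wrist.npz',p=p,d=d)
cv2.imwrite(sys.argv[1],p[...,::-1])
X,u,v=pts('wrist',d,i)
R=cv2.Rodrigues(np.array(i['rvec'],float))[0]; print('cam at',(-R.T@np.array(i['tvec']).ravel()).round())
c=np.array([563.3,-57.6]);rr=np.hypot(*(X[:,:2]-c).T)
H=X[(rr>108)&(rr<134)&(X[:,2]>140)&(X[:,2]<170)]
if len(H): print('handle',len(H),H.mean(0).round(1),'ang',np.arctan2(*(H[:,1::-1].mean(0)-c[::-1])),'topz',np.percentile(H[:,2],90))
E
python3 c.py pics/4.png
```

```text
[ 655.4 -138.4  231.4] [ 0.    0.94 -0.34 -0.  ] [-0.6 -0.2  1. ] 2.2 [-0.38  0.65  0.98 -0.    1.51  1.88]
tool x ang -0.6936894679853021
cam at [ 709. -183.  374.]
handle 1147 [ 657.5 -136.3  159.7] ang -0.6956798222620092 topz 162.35959916367443
```

View pics/4.png

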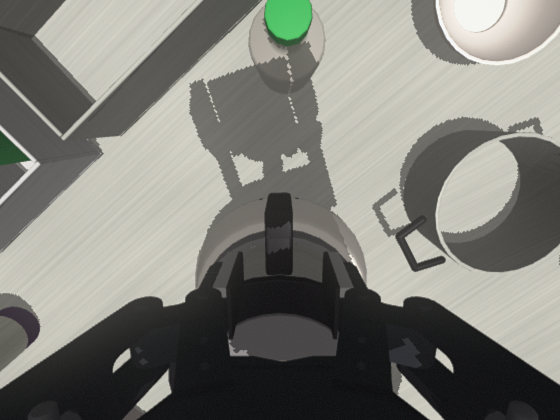

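The wrist view shows the handle at (280,230), centred between the fingers, and the white bottle is clear. The handle's top is at z 162, as expected. I'll go down over it.

Call:
step_arm --plan "0 -0.3 3.5 0 45;0 -0.3 7 0 45;0 -0.3 9 0 45;0 -0.3 10.5 0 45;0 -0.3 10.5 0 45;0 -0.3 10.5 0 45"

```text
time_s: 2.85
eef_pos: [657.9, -136.0, 127.3]
ee_rot: [0.0, 0.94, -0.34, 0.0]
force: [0.3, -0.7, 0.6]
grip_width: 0.449
```

Call:
step_arm --plan "-0.01 -0.37 0 -1.7 45;-0.02 -0.73 0 -3.4 45;-0.05 -1.1 0 -5.2 45;-0.09 -1.46 0 -6.9 45;-0.14 -1.82 0 -8.6 45;-0.2 -2.18 0 -10.3 45;-0.27 -2.54 0 -12 45;-0.35 -2.9 0 -13.8 45;-0.44 -3.25 0 -15.5 45;-0.55 -3.61 0 -17.2 45"

```text
time_s: 3.85
eef_pos: [676.9, -103.7, 126.3]
ee_rot: [0.0, 0.981, -0.194, 0.0]
force: [-1.3, -1.1, -0.3]
grip_width: 0.454
```

Call:
step_arm --plan "-0.01 -0.37 0 -1.7 45;-0.02 -0.73 0 -3.4 45;-0.05 -1.1 0 -5.2 45;-0.09 -1.46 0 -6.9 45;-0.14 -1.82 0 -8.6 45;-0.2 -2.18 0 -10.3 45;-0.27 -2.54 0 -12 45;-0.35 -2.9 0 -13.8 45;-0.44 -3.25 0 -15.5 45;-0.55 -3.61 0 -17.2 45"

```text
time_s: 4.85
eef_pos: [685.6, -68.2, 126.3]
ee_rot: [-0.0, 0.999, -0.045, 0.0]
force: [0.5, -0.9, 0.8]
grip_width: 0.447
```

```bash
cat > d.py <<'E'
from h import *
s=readout.sense(); print(s['eef_pos'].round(1),s['force'].round(1),s['time_s'],'a',2*np.arctan2(s['ee_rot'][2],s['ee_rot'][1]))
c=np.array([563.3,-57.6])
for n in ['top','scene']:
    i=cams.camera_info(n); p,d=cams.capture(n); X,u,v=pts(n,d,i); rr=np.hypot(*(X[:,:2]-c).T)
    L=X[(rr>55)&(rr<80)&(X[:,2]>150)&(X[:,2]<180)]; print(n,len(L),'lid z',np.median(L[:,2]).round(1))
    np.savez(n+'2.npz',p=p,d=d)
E
python3 d.py
```

```text
[685.6 -68.2 126.3] [ 0.5 -0.9  0.8] 4.85 a -0.08983005171990274
top 245 lid z 171.7
scene 572 lid z 172.2
```

Call:
step_arm --plan "-0.01 -0.37 0 -1.7 45;-0.02 -0.73 0 -3.4 45;-0.05 -1.1 0 -5.2 45;-0.09 -1.46 0 -6.9 45;-0.14 -1.82 0 -8.6 45;-0.2 -2.18 0 -10.3 45;-0.27 -2.54 0 -12 45;-0.35 -2.9 0 -13.8 45;-0.44 -3.25 0 -15.5 45;-0.55 -3.61 0 -17.2 45"

```text
time_s: 5.95
eef_pos: [683.3, -31.8, 126.3]
ee_rot: [-0.0, 0.994, 0.105, -0.0]
force: [0.2, -1.0, -0.6]
grip_width: 0.458
```

```bash
python3 d.py
```

```text
[683.3 -31.8 126.3] [ 0.2 -1.  -0.6] 5.95 a 0.21037614537401958
top 422 lid z 171.9
scene 848 lid z 172.4
```

Call:
step_arm --plan "-0.01 -0.37 0 -1.7 45;-0.02 -0.73 0 -3.4 45;-0.05 -1.1 0 -5.2 45;-0.09 -1.46 0 -6.9 45;-0.14 -1.82 0 -8.6 45;-0.2 -2.18 0 -10.3 45;-0.27 -2.54 0 -12 45;-0.35 -2.9 0 -13.8 45"

```text
time_s: 6.85
eef_pos: [673.9, -4.1, 126.4]
ee_rot: [0.0, 0.975, 0.224, 0.0]
force: [0.8, -1.0, 0.1]
grip_width: 0.452
```

```bash
python3 d.py; python3 c.py pics/5.png
```

```text
[673.9  -4.1 126.4] [ 0.8 -1.   0.1] 6.85 a 0.45130179769947376
top 536 lid z 171.8
scene 923 lid z 172.3
[673.8  -3.8 126.4] [-0.     0.975  0.223 -0.   ] [ 1.  -0.7 -0.1] 6.95 [-0.18  0.73  1.12  0.    1.29  0.94]
tool x ang 0.45061015283622385
cam at [736.  26. 269.]
handle 5771 [677.2  -7.8 158.4] ang 0.4120873196304907 topz 164.46493572204076
```

Call:
step_arm --plan "-0.01 -0.3 0 -1.4 45;-0.02 -0.6 0 -2.8 45;-0.04 -0.9 0 -4.2 45;-0.06 -1.2 0 -5.6 45;-0.09 -1.5 0 -7.1 45;-0.14 -1.8 0 -8.5 45"

```text
time_s: 7.6
eef_pos: [664.8, 11.4, 126.3]
ee_rot: [0.0, 0.955, 0.295, 0.0]
force: [1.2, -0.7, -0.7]
grip_width: 0.449
```

```bash
python3 d.py; python3 c.py pics/6.png
```

```text
[664.8  11.4 126.3] [ 1.2 -0.7 -0.7] 7.6 a 0.5993001966768617
top 604 lid z 171.9
scene 916 lid z 172.4
[664.7  11.7 126.3] [-0.     0.956  0.295 -0.   ] [-0.4  0.7  0.2] 7.7 [-0.16  0.71  1.16  0.    1.28  0.81]
tool x ang 0.5985457330997623
cam at [722.  51. 269.]
handle 5826 [668.6   8.4 158.4] ang 0.5599058964275314 topz 164.5254294116301
```

Call:
step_arm --plan "-0.01 -0.25 0 -1.2 45;-0.02 -0.5 0 -2.3 45;-0.03 -0.75 0 -3.5 45;-0.04 -1 0 -4.7 45;-0.06 -1.25 0 -5.9 45;-0.09 -1.5 0 -7.1 45"

```text
time_s: 8.35
eef_pos: [655.6, 23.3, 126.3]
ee_rot: [-0.0, 0.935, 0.354, 0.0]
force: [1.0, -2.0, -0.5]
grip_width: 0.449
```

```bash
python3 d.py; python3 c.py pics/6.png
```

```text
[655.6  23.3 126.3] [ 1.  -2.  -0.5] 8.35 a 0.7228124851480708
top 665 lid z 172.0
scene 928 lid z 172.3
[655.5  23.5 126.3] [-0.     0.936  0.353 -0.   ] [-0.3 -0.2  0.5] 8.45 [-0.14  0.69  1.19  0.    1.26  0.71]
tool x ang 0.7222277747993099
cam at [708.  69. 269.]
handle 5819 [659.7  20.7 158.4] ang 0.6824171396545277 topz 164.48546574365244
```

View pics/6.png

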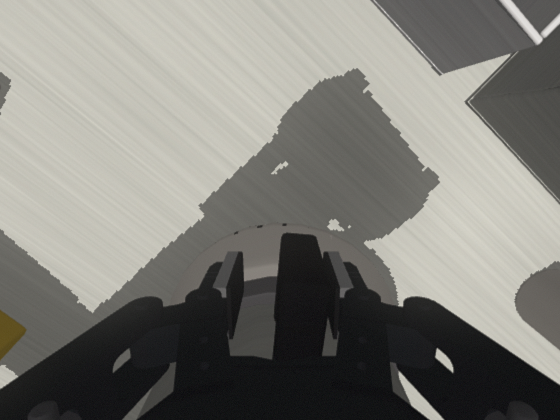

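```bash
cat > e.py <<'E'
from h import *
c=np.array([563.3,-57.6])
out=[]
for n in ['top','scene']:
    i=cams.camera_info(n)
    for f in [n+'.npz',n+'2.npz']:
        D=np.load(f); X,u,v=pts(n,D['d'],i); rr=np.hypot(*(X[:,:2]-c).T)
        L=X[(rr<80)&(X[:,2]>145)&(X[:,2]<190)]; L=L[np.abs(L[:,2]-np.median(L[:,2]))<6]; 
        A=np.c_[L[:,:2]-c,np.ones(len(L))]; print(f,len(L),np.linalg.lstsq(A,L[:,2],rcond=None)[0].round(4))
        if n=='scene':
            p=proj(i,[563,-58,110])[0].astype(int); q=D['p'][p[1]-50:p[1]+50,p[0]-50:p[0]+50]; out.append(cv2.resize(q,(400,400),interpolation=3))
cv2.imwrite('pics/7.png',np.hstack(out)[...,::-1])
E
python3 e.py
```

```text
top.npz 1758 [ 1.600e-03 -4.000e-04  1.736e+02]
top2.npz 1361 [3.600000e-03 1.690000e-02 1.740361e+02]
scene.npz 1718 [-5.000000e-03  1.600000e-03  1.739039e+02]
scene2.npz 1718 [-2.400000e-03  4.000000e-03  1.738139e+02]
```

View pics/7.png

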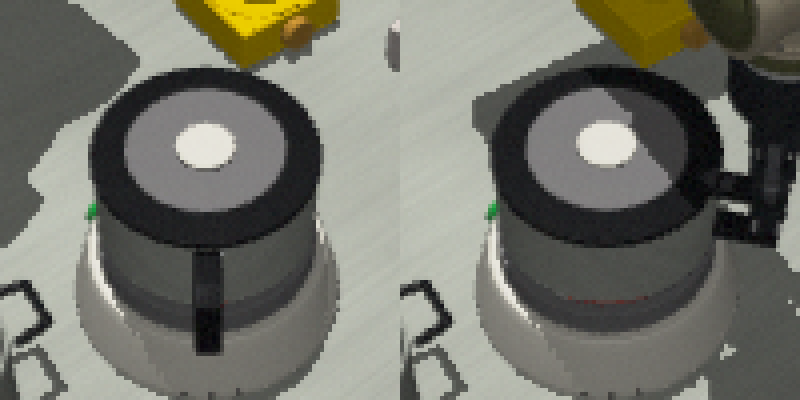

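The bowl has turned about 1.37 rad and the lid is still at 174, so it passed the pockets without dropping, probably because I turned it too fast. I'll bring it back clockwise more slowly.

Call:
step_arm --plan "-0.01 0.43 0 2 45;-0.03 0.85 0 4 45;-0.06 1.22 0 5.7 45;-0.08 1.4 0 6.6 45;-0.1 1.58 0 7.4 45;-0.13 1.76 0 8.3 45;-0.16 1.94 0 9.2 45;-0.19 2.12 0 10 45;-0.22 2.3 0 10.9 45;-0.26 2.48 0 11.7 45"

```text
time_s: 9.5
eef_pos: [670.2, 2.7, 126.3]
ee_rot: [-0.0, 0.967, 0.255, -0.0]
force: [-0.7, 0.1, -0.3]
grip_width: 0.454
```

```bash
cat > f.py <<'E'
from h import *
c=np.array([563.3,-57.6]); s=readout.sense(); print(s['eef_pos'].round(1),s['force'].round(1),s['time_s'],'a',2*np.arctan2(s['ee_rot'][2],s['ee_rot'][1]))
i=cams.camera_info('scene'); p,d=cams.capture('scene'); np.savez('scene2.npz',p=p,d=d); X,u,v=pts('scene',d,i); rr=np.hypot(*(X[:,:2]-c).T)
L=X[(rr<80)&(X[:,2]>145)&(X[:,2]<190)]; print('lid z',np.median(L[:,2]))
i=cams.camera_info('wrist'); p,d=cams.capture('wrist'); X,u,v=pts('w',d,i); rr=np.hypot(*(X[:,:2]-c).T)
H=X[(rr>112)&(rr<132)&(X[:,2]>145)&(X[:,2]<168)]; A=np.arctan2(H[:,1]+57.6,H[:,0]-563.3)
a=2*np.arctan2(s['ee_rot'][2],s['ee_rot'][1]); A=A[abs(A-a)<.1]; print('handle ang',np.percentile(A,[5,50,95]).round(3) if len(A) else None)
E
python3 f.py
```

```text
[670.2   2.7 126.3] [-0.7  0.1 -0.3] 9.5 a 0.5156781293234641
lid z 173.8319630047228
handle ang [0.501 0.555 0.61 ]
```

Call:
step_arm --plan "-0.01 0.18 0 0.9 45;-0.01 0.37 0 1.7 45;-0.01 0.55 0 2.6 45;-0.02 0.73 0 3.4 45;-0.03 0.92 0 4.3 45;-0.05 1.1 0 5.2 45;-0.07 1.28 0 6 45;-0.09 1.46 0 6.9 45;-0.11 1.64 0 7.7 45"

```text
time_s: 10.5
eef_pos: [677.3, -12.2, 126.3]
ee_rot: [-0.0, 0.982, 0.189, -0.0]
force: [-1.0, 1.8, 0.8]
grip_width: 0.448
```

```bash
python3 f.py
```

```text
[677.3 -12.2 126.3] [-1.   1.8  0.8] 10.5 a 0.3812177562397613
lid z 173.9768394845891
handle ang [0.366 0.419 0.475]
```

Call:
step_arm --plan "-0.01 0.18 0 0.9 45;-0.01 0.37 0 1.7 45;-0.01 0.55 0 2.6 45;-0.02 0.73 0 3.4 45;-0.03 0.92 0 4.3 45;-0.05 1.1 0 5.2 45;-0.07 1.28 0 6 45;-0.09 1.46 0 6.9 45"

```text
time_s: 11.4
eef_pos: [681.9, -26.1, 126.3]
ee_rot: [-0.0, 0.992, 0.13, -0.0]
force: [-1.1, 1.4, 1.0]
grip_width: 0.451
```

```bash
python3 f.py
```

```text
[681.9 -26.1 126.3] [-1.1  1.4  1. ] 11.4 a 0.2607856770456014
lid z 173.91595322378384
handle ang [0.245 0.3   0.355]
```

Call:
step_arm --plan "-0.01 0.18 0 0.9 45;-0.01 0.37 0 1.7 45;-0.01 0.55 0 2.6 45;-0.02 0.73 0 3.4 45;-0.03 0.92 0 4.3 45;-0.05 1.1 0 5.2 45;-0.07 1.28 0 6 45;-0.09 1.46 0 6.9 45"

```text
time_s: 12.3
eef_pos: [684.8, -40.4, 126.3]
ee_rot: [-0.0, 0.998, 0.07, -0.0]
force: [-0.4, 0.6, -0.3]
grip_width: 0.451
```

```bash
python3 f.py
```

```text
[684.8 -40.4 126.3] [-0.4  0.6 -0.3] 12.3 a 0.1403715065103165
lid z 174.1734404184272
handle ang [0.126 0.18  0.234]
```

Call:
step_arm --plan "-0.01 0.18 0 0.9 45;-0.01 0.37 0 1.7 45;-0.01 0.55 0 2.6 45;-0.02 0.73 0 3.4 45;-0.03 0.92 0 4.3 45;-0.05 1.1 0 5.2 45;-0.07 1.28 0 6 45;-0.09 1.46 0 6.9 45"

```text
time_s: 13.2
eef_pos: [686.0, -55.0, 126.3]
ee_rot: [-0.0, 1.0, 0.01, -0.0]
force: [0.5, 0.4, 0.1]
grip_width: 0.445
```

```bash
python3 f.py
```

```text
[686.  -55.  126.3] [0.5 0.4 0.1] 13.2 a 0.01992161806149794
lid z 174.02877722853594
handle ang [0.007 0.06  0.114]
```

Call:
step_arm --plan "-0.01 0.18 0 0.9 45;-0.01 0.37 0 1.7 45;-0.01 0.55 0 2.6 45;-0.02 0.73 0 3.4 45;-0.03 0.92 0 4.3 45;-0.05 1.1 0 5.2 45;-0.07 1.28 0 6 45;-0.09 1.46 0 6.9 45"

```text
time_s: 14.1
eef_pos: [685.4, -69.6, 126.3]
ee_rot: [0.0, 0.999, -0.05, -0.0]
force: [-0.1, 1.2, 0.4]
grip_width: 0.452
```

```bash
python3 f.py
```

```text
[685.4 -69.6 126.3] [-0.1  1.2  0.4] 14.1 a -0.10050324410067527
lid z 174.16897179014762
handle ang [-0.112 -0.06  -0.007]
```

Call:
step_arm --plan "-0.01 0.18 0 0.9 45;-0.01 0.37 0 1.7 45;-0.01 0.55 0 2.6 45;-0.02 0.73 0 3.4 45;-0.03 0.92 0 4.3 45;-0.05 1.1 0 5.2 45;-0.07 1.28 0 6 45;-0.09 1.46 0 6.9 45"

```text
time_s: 15.0
eef_pos: [683.0, -84.0, 126.3]
ee_rot: [-0.0, 0.994, -0.11, -0.0]
force: [0.6, 1.2, 0.2]
grip_width: 0.451
```

```bash
python3 f.py
```

```text
[683.  -84.  126.3] [0.6 1.2 0.2] 15.0 a -0.22094945997690282
lid z 173.950508694468
handle ang [-0.231 -0.18  -0.127]
```

Call:
step_arm --plan "-0.01 0.18 0 0.9 45;-0.01 0.37 0 1.7 45;-0.01 0.55 0 2.6 45;-0.02 0.73 0 3.4 45;-0.03 0.92 0 4.3 45;-0.05 1.1 0 5.2 45;-0.07 1.28 0 6 45;-0.09 1.46 0 6.9 45"

```text
time_s: 15.9
eef_pos: [678.9, -98.1, 126.3]
ee_rot: [-0.0, 0.985, -0.17, 0.0]
force: [0.3, 0.3, 1.3]
grip_width: 0.448
```

```bash
python3 f.py
```

```text
[678.9 -98.1 126.3] [0.3 0.3 1.3] 15.9 a -0.3413437042266847
lid z 173.6468486647005
handle ang [-0.351 -0.299 -0.247]
```

Call:
step_arm --plan "-0.01 0.18 0 0.9 45;-0.01 0.37 0 1.7 45;-0.01 0.55 0 2.6 45;-0.02 0.73 0 3.4 45;-0.03 0.92 0 4.3 45;-0.05 1.1 0 5.2 45;-0.07 1.28 0 6 45;-0.09 1.46 0 6.9 45"

```text
time_s: 16.8
eef_pos: [673.2, -111.5, 126.3]
ee_rot: [-0.0, 0.973, -0.229, 0.0]
force: [1.0, 1.6, 0.4]
grip_width: 0.451
```

```bash
python3 f.py
```

```text
[ 673.2 -111.5  126.3] [1.  1.6 0.4] 16.8 a -0.4617770729188402
lid z 173.4201397855649
handle ang [-0.47  -0.419 -0.368]
```

The slow pass missed as well, so the sideways push may be holding the bowl off-centre. I'll compare the bowl axis with the base axis.

```bash
cat > g.py <<'E'
from h import *
from scipy.optimize import least_squares
def fit(P,r):
    return least_squares(lambda q:np.hypot(*(P-q[:2]).T)-r,[563,-58],loss='soft_l1',f_scale=1).x.round(1)
p,d=cams.capture('top'); np.savez('top3.npz',p=p,d=d)
for n,fs in [('top',['top','top2','top3']),('scene',['scene','scene2'])]:
    i=cams.camera_info(n)
    for f in fs:
        D=np.load(f+'.npz'); X,u,v=pts(n,D['d'],i); dx=X[:,:2]-[563.3,-57.6]; rr=np.hypot(*dx.T); th=np.arctan2(dx[:,1],dx[:,0])
        def outer(z0,z1,lo,hi):
            o=[]
            for t in np.arange(-np.pi,np.pi,.1):
                m=(abs(th-t)<.05)&(X[:,2]>z0)&(X[:,2]<z1)&(rr>lo)&(rr<hi)
                if m.sum()>1: k=np.argmax(np.where(m,rr,0)); o.append(X[k,:2])
            return np.array(o)
        L=outer(168,180,75,95); l=fit(L,np.median(np.hypot(*(L-[563.3,-57.6]).T)))
        B=outer(54,66,98,116); b=fit(B,107.5) if len(B)>4 else None
        C=outer(80,88,74,92); c=fit(C,85.5) if len(C)>4 else None
        print(f,'lid',l,'base',b,len(B),'collar',c,len(C))
E
python3 g.py
```

```text
top lid [563.4 -57.7] base None 0 collar None 3
top2 lid [562.5 -56.6] base None 0 collar None 2
top3 lid [564.3 -59.1] base None 0 collar None 2
scene lid [562.8 -57.8] base None 0 collar [562.7 -57.8] 26
scene2 lid [562.9 -58.3] base None 0 collar [562.9 -57.9] 14
```

The bowl is only 1 to 1.5 mm off-centre. What probably holds it up is the steady push high on the handle, which wedges it in the collar. I'll ratchet it counter-clockwise instead, pushing and then backing the finger off so the bowl can fall freely.

Call:
step_arm --plan "-0.02 -0.61 0 -2.9 45;-0.05 -1.1 0 -5.2 45;-0.1 -1.58 0 -7.4 45;-0.06 -1.22 0 -5.7 45;-0.13 -1.76 0 -8.3 45;-0.19 -2.12 0 -10 45;-0.13 -1.76 0 -8.3 45;-0.22 -2.3 0 -10.9 45;-0.3 -2.66 0 -12.6 45;-0.22 -2.3 0 -10.9 45"

```text
time_s: 17.95
eef_pos: [681.5, -89.4, 126.3]
ee_rot: [-0.0, 0.991, -0.135, 0.0]
force: [-0.7, 0.4, 0.4]
grip_width: 0.451
```

```bash
python3 f.py
```

```text
[681.5 -89.4 126.3] [-0.7  0.4  0.4] 17.95 a -0.271744856347405
lid z 173.68598398626406
handle ang [-0.364 -0.297 -0.232]
```

Call:
step_arm --plan "-0.01 -0.55 0 -2.6 45;-0.03 -0.91 0 -4.3 45;-0.01 -0.55 0 -2.6 45;-0.05 -1.1 0 -5.2 45;-0.09 -1.46 0 -6.9 45;-0.05 -1.1 0 -5.2 45;-0.11 -1.64 0 -7.7 45;-0.17 -2 0 -9.5 45;-0.11 -1.64 0 -7.7 45"

```text
time_s: 18.95
eef_pos: [684.8, -73.3, 126.3]
ee_rot: [-0.0, 0.998, -0.069, -0.0]
force: [-0.2, -1.4, 0.0]
grip_width: 0.448
```

```bash
python3 f.py
```

```text
[684.8 -73.3 126.3] [-0.2 -1.4  0. ] 18.95 a -0.1372852708545339
lid z 174.07809839733716
handle ang [-0.229 -0.163 -0.097]
```

Call:
step_arm --plan "-0.01 -0.55 0 -2.6 45;-0.03 -0.91 0 -4.3 45;-0.01 -0.55 0 -2.6 45;-0.05 -1.1 0 -5.2 45;-0.09 -1.46 0 -6.9 45;-0.05 -1.1 0 -5.2 45;-0.11 -1.64 0 -7.7 45;-0.17 -2 0 -9.5 45;-0.11 -1.64 0 -7.7 45"

```text
time_s: 19.95
eef_pos: [686.0, -56.9, 126.4]
ee_rot: [-0.0, 1.0, -0.001, 0.0]
force: [0.1, 0.3, -1.1]
grip_width: 0.451
```

```bash
python3 f.py
```

```text
[686.  -56.9 126.4] [ 0.1  0.3 -1.1] 19.95 a -0.0028940780881250208
lid z 174.0730739681041
handle ang [-0.095 -0.028  0.037]
```

Call:
step_arm --plan "-0.01 -0.55 0 -2.6 45;-0.03 -0.91 0 -4.3 45;-0.01 -0.55 0 -2.6 45;-0.05 -1.1 0 -5.2 45;-0.09 -1.46 0 -6.9 45;-0.05 -1.1 0 -5.2 45;-0.11 -1.64 0 -7.7 45;-0.17 -2 0 -9.5 45;-0.11 -1.64 0 -7.7 45"

```text
time_s: 20.95
eef_pos: [684.8, -40.5, 126.3]
ee_rot: [-0.0, 0.998, 0.066, -0.0]
force: [0.1, 0.3, -0.4]
grip_width: 0.451
```

```bash
python3 f.py
```

```text
[684.8 -40.5 126.3] [ 0.1  0.3 -0.4] 20.95 a 0.13149123110931996
lid z 174.0693224333808
handle ang [0.04  0.106 0.171]
```

Call:
step_arm --plan "-0.01 -0.55 0 -2.6 45;-0.03 -0.91 0 -4.3 45;-0.01 -0.55 0 -2.6 45;-0.05 -1.1 0 -5.2 45;-0.09 -1.46 0 -6.9 45;-0.05 -1.1 0 -5.2 45;-0.11 -1.64 0 -7.7 45;-0.17 -2 0 -9.5 45;-0.11 -1.64 0 -7.7 45"

```text
time_s: 21.95
eef_pos: [681.6, -24.4, 126.4]
ee_rot: [-0.0, 0.991, 0.133, -0.0]
force: [0.7, -0.0, 0.1]
grip_width: 0.456
```

```bash
python3 f.py
```

```text
[681.6 -24.4 126.4] [ 0.7 -0.   0.1] 21.95 a 0.26584583562023106
lid z 173.80619040286985
handle ang [0.174 0.239 0.305]
```

Call:
step_arm --plan "-0.01 -0.55 0 -2.6 45;-0.03 -0.91 0 -4.3 45;-0.01 -0.55 0 -2.6 45;-0.05 -1.1 0 -5.2 45;-0.09 -1.46 0 -6.9 45;-0.05 -1.1 0 -5.2 45;-0.11 -1.64 0 -7.7 45;-0.17 -2 0 -9.5 45;-0.11 -1.64 0 -7.7 45"

```text
time_s: 22.95
eef_pos: [676.2, -8.9, 126.4]
ee_rot: [-0.0, 0.98, 0.199, -0.0]
force: [1.4, -0.1, 1.0]
grip_width: 0.445
```

```bash
python3 f.py
```

```text
[676.2  -8.9 126.4] [ 1.4 -0.1  1. ] 22.95 a 0.4001791861286543
lid z 173.8525421970507
handle ang [0.308 0.374 0.439]
```

Call:
step_arm --plan "-0.01 -0.55 0 -2.6 45;-0.03 -0.91 0 -4.3 45;-0.01 -0.55 0 -2.6 45;-0.05 -1.1 0 -5.2 45;-0.09 -1.46 0 -6.9 45;-0.05 -1.1 0 -5.2 45;-0.11 -1.64 0 -7.7 45;-0.17 -2 0 -9.5 45;-0.11 -1.64 0 -7.7 45"

```text
time_s: 23.95
eef_pos: [668.7, 5.7, 126.4]
ee_rot: [-0.0, 0.965, 0.264, -0.0]
force: [0.1, 1.3, -0.4]
grip_width: 0.45
```

```bash
python3 f.py
```

```text
[668.7   5.7 126.4] [ 0.1  1.3 -0.4] 23.95 a 0.5344756588313805
lid z 173.79985601849847
handle ang [0.442 0.508 0.573]
```

Call:
step_arm --plan "-0.01 -0.55 0 -2.6 45;-0.03 -0.91 0 -4.3 45;-0.01 -0.55 0 -2.6 45;-0.05 -1.1 0 -5.2 45;-0.09 -1.46 0 -6.9 45;-0.05 -1.1 0 -5.2 45;-0.11 -1.64 0 -7.7 45;-0.17 -2 0 -9.5 45;-0.11 -1.64 0 -7.7 45"

```text
time_s: 24.95
eef_pos: [659.4, 19.2, 126.4]
ee_rot: [-0.0, 0.945, 0.328, -0.0]
force: [0.8, 0.1, -0.3]
grip_width: 0.448
```

```bash
python3 f.py
```

```text
[659.4  19.2 126.4] [ 0.8  0.1 -0.3] 24.95 a 0.6688166944621768
lid z 173.9119048019337
handle ang [0.576 0.642 0.707]
```

Call:
step_arm --plan "-0.01 -0.55 0 -2.6 45;-0.03 -0.91 0 -4.3 45;-0.01 -0.55 0 -2.6 45;-0.05 -1.1 0 -5.2 45;-0.09 -1.46 0 -6.9 45;-0.05 -1.1 0 -5.2 45;-0.11 -1.64 0 -7.7 45;-0.17 -2 0 -9.5 45;-0.11 -1.64 0 -7.7 45"

```text
time_s: 25.95
eef_pos: [648.3, 31.4, 126.4]
ee_rot: [-0.0, 0.92, 0.391, -0.0]
force: [-0.1, -0.3, 1.1]
grip_width: 0.449
```

```bash
python3 f.py; python3 - <<'E'
from h import *
D=np.load('scene2.npz'); i=cams.camera_info('scene'); p=proj(i,[580,-50,110])[0].astype(int)
q=D['p'][p[1]-40:p[1]+40,p[0]-50:p[0]+50]
w,_=cams.capture('wrist')
cv2.imwrite('pics/8.png',np.hstack([cv2.resize(q,(450,360),interpolation=2),cv2.resize(w,(350,360))])[...,::-1])
E
```

```text
[648.3  31.4 126.4] [-0.1 -0.3  1.1] 25.95 a 0.8031489113752053
lid z 168.70185699849276
handle ang [0.724 0.796 0.868]
```

View pics/8.png

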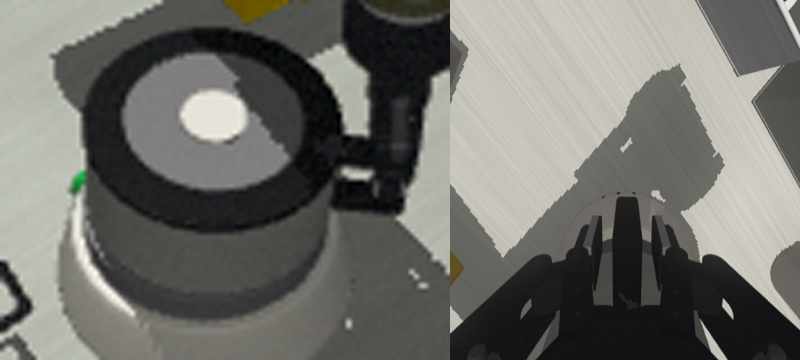

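The extra step worked: the lid has come down about 5 mm, so the pocket was just beyond the stated range. I'll check whether the bowl is level and whether it has gone further since.

```bash
cat > k.py <<'E'
from h import *
c=np.array([563.3,-57.6]); s=readout.sense(); print(s['eef_pos'].round(1),s['force'].round(1),s['time_s'],s['grip_width'])
for n in ['top','scene']:
    i=cams.camera_info(n); p,d=cams.capture(n); np.savez(n+'2.npz',p=p,d=d); X,u,v=pts(n,d,i); rr=np.hypot(*(X[:,:2]-c).T)
    L=X[(rr<80)&(rr>25)&(X[:,2]>145)&(X[:,2]<190)]; L=L[abs(L[:,2]-np.median(L[:,2]))<5]
    A=np.c_[L[:,:2]-c,np.ones(len(L))]; q=np.linalg.lstsq(A,L[:,2],rcond=None)[0]; print(n,len(L),q.round(4),'resid',np.std(A@q-L[:,2]).round(2))
E
python3 k.py
```

```text
[648.7  30.7 126.3] [-0.3 -1.   0.5] 26.1 0.4492941071764279
top 1182 [2.90000e-03 8.40000e-03 1.64555e+02] resid 2.43
scene 1504 [-1.500000e-03  8.000000e-04  1.645287e+02] resid 2.16
```

The lid is now level at 164.5, down 9.3 mm from 173.8, so the bowl is home (it was still falling in the last shot). I'll go straight up and over to the timer.

Call:
step_arm --plan "0 0 -4.5 0 45;0 0 -9 0 45;0 0 -10.5 0 45;10.3 -27.8 -10.5 -135 60;10.3 -27.8 -10.5 -135 60;10.3 -27.8 -10.5 -135 60;10.3 -27.8 -10.5 -135 60;10.3 -27.8 -10.5 -135 60;10.3 -27.8 -10.5 -135 60;10.3 -27.8 -10.5 -135 60"

```text
time_s: 27.2
eef_pos: [516.8, 302.6, 231.6]
ee_rot: [-0.0, 0.595, 0.804, 0.0]
force: [1.2, -0.7, 0.6]
grip_width: 0.599
```

```bash
python3 -c "
from h import *
s=readout.sense(); print(s['eef_pos'],2*np.arctan2(s['ee_rot'][2],s['ee_rot'][1]),s['joints'].round(2))"
```

```text
[516.79487638 302.55169771 231.64266572] 1.8663792759192734 [0.33 0.48 1.26 0.   1.4  0.04]
```

Call:
step_arm --plan "0 0 2 -74 60;0 0 2 -74 60;0 0 2 -74 60;0 0 2 -74 60;0 0 2 -74 60;0 0 2 -74 60;0 0 2 -74 60;0 0 2 -74 60;0 0 2 -74 60;0 0 2 -74 60"

```text
time_s: 28.2
eef_pos: [519.5, 298.0, 211.3]
ee_rot: [0.0, -0.003, 1.0, 0.0]
force: [-0.1, 0.1, -0.2]
grip_width: 0.598
```

```bash
cat > t.py <<'E'
from h import *
import sys
s=readout.sense(); print(s['eef_pos'].round(1),2*np.arctan2(s['ee_rot'][2],s['ee_rot'][1]),s['joints'].round(2),s['time_s'])
i=cams.camera_info('wrist'); p,d=cams.capture('wrist'); X,u,v=pts('w',d,i)
near=np.hypot(X[:,0]-522,X[:,1]-299)<55
B=X[near&(X[:,2]>78)&(X[:,2]<95)]
if len(B): w,V=np.linalg.eigh(np.cov(B[:,:2].T)); r=cv2.minAreaRect(B[:,:2].astype(np.float32)); print('bar',len(B),r,np.median(B[:,2]),'ang',np.arctan(V[1,1]/V[0,1]))
# coloured marks on box top (z=45..49)
hsv=cv2.cvtColor(p,cv2.COLOR_RGB2HSV)[v,u].astype(int); ring=near&(abs(X[:,2]-47)<6)
for nm,m in [('red',((hsv[:,0]<8)|(hsv[:,0]>172))&(hsv[:,1]>120)),('green',(abs(hsv[:,0]-62)<18)&(hsv[:,1]>90)),('dark',(hsv[:,2]<70))]:
    Q=X[ring&m]; 
    if len(Q): print(nm,len(Q),np.median(Q,0).round(1))
cv2.imwrite(sys.argv[1],p[...,::-1])
# reference overhead positions
np.savez('w.npz',p=p,d=d)
E
python3 t.py pics/9.png
```

```text
[519.5 298.  211.3] 3.146647933017643 [ 0.33  0.49  1.29  0.    1.36 -1.25] 28.2
bar 1347 ((517.6361694335938, 299.9123229980469), (66.81060791015625, 15.675897598266602), 0.7512719631195068) 86.52418324281237 ang 0.016123309573051154
red 51 [499.3 341.8  46.8]
green 47 [475.6 316.1  46.9]
dark 2092 [515.5 294.1  52.4]
```

View pics/9.png

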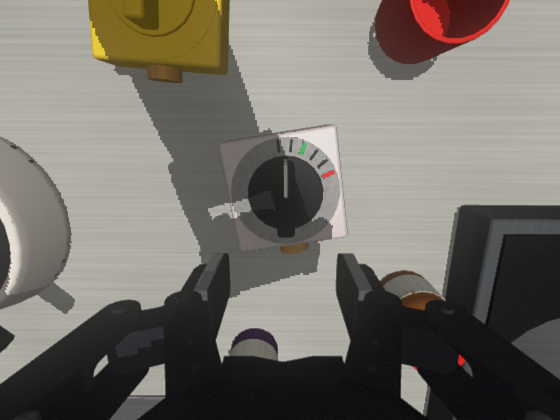

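The pointer (286,180) reads about 0.13 rad. The bar centre is at (517.6,299.9), its top is at z 86.5, and the green and red marks are both located. I'll go down and grip the bar.

Call:
step_arm --plan "0.2 0.2 4.5 -0.5 60;0.2 0.2 9 -0.5 60;0.2 0.2 12 -0.5 60;0.2 0.2 14 -0.5 60;0.2 0.2 15.4 -0.5 60;0.2 0.2 15.4 -0.5 0;0.2 0.2 15.4 -0.5 0;0.2 0.2 15.4 -0.5 0;0.2 0.2 15.4 -0.5 0;0.2 0.2 15.4 -0.5 0" --grip_force 60

```text
time_s: 29.25
eef_pos: [518.2, 300.4, 58.7]
ee_rot: [0.001, -0.007, 1.0, 0.001]
force: [-0.8, 1.1, 6.9]
grip_width: 0.178
```

Call:
step_arm --plan "0 0 -0.1 8 0;0 0 -0.1 16 0;0 0 -0.1 24 0;0 0 -0.1 32 0;0 0 -0.1 40 0;0 0 -0.1 48 0;0 0 -0.1 56 0;0 0 -0.1 64 0;0 0 -0.1 70 0;0 0 -0.1 74 0"

```text
time_s: 30.25
eef_pos: [517.9, 300.2, 58.8]
ee_rot: [0.0, 0.598, 0.802, 0.001]
force: [2.4, 0.8, 0.6]
grip_width: 0.174
```

Call:
step_arm --plan "0 0 0 0 0;0 0 0 0 0;0 0 0 0 0"

```text
time_s: 30.55
eef_pos: [517.9, 300.2, 58.8]
ee_rot: [0.0, 0.596, 0.803, 0.001]
force: [2.7, 2.2, 1.6]
grip_width: 0.18
```

```bash
python3 t.py pics/10.png
```

```text
[517.9 300.2  58.8] 1.8648755155144412 [0.33 0.65 1.46 0.   1.03 0.04] 30.55
bar 6700 ((519.0927124023438, 302.64654541015625), (39.76424026489258, 63.24559783935547), 37.64889144897461) 86.68025353636517 ang -1.2754942634840452
red 199 [499.  342.2  46.8]
green 147 [475.3 316.6  46.8]
dark 4368 [505.6 313.3  52.5]
```

View pics/10.png

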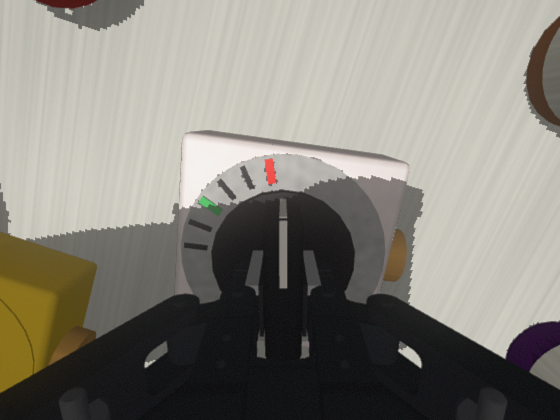

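The white pointer (283,240) is clockwise past the red mark (270,172), at about 1.43 rad. I'll wind it back to green, 52° counter-clockwise.

Call:
step_arm --plan "0 0 0 -8 0;0 0 0 -16 0;0 0 0 -24 0;0 0 0 -32 0;0 0 0 -40 0;0 0 0 -46 0;0 0 0 -50 0;0 0 0 -52.1 0;0 0 0 -52.1 0;0 0 0 -52.1 0"

```text
time_s: 31.6
eef_pos: [518.1, 300.3, 58.8]
ee_rot: [0.001, 0.184, 0.983, 0.001]
force: [4.7, 3.8, 1.5]
grip_width: 0.174
```

```bash
python3 t.py pics/11.png
```

```text
[518.1 300.3  58.8] 2.7722301803136924 [ 0.33  0.65  1.46  0.    1.03 -0.87] 31.6
bar 6691 ((517.0468139648438, 302.47442626953125), (39.76655960083008, 63.581295013427734), 89.51924133300781) 86.60155186857403 ang -0.36709080447121767
red 189 [499.  342.   46.9]
green 135 [474.7 316.5  46.8]
dark 4540 [502.6 305.6  52.4]
```

Call:
step_arm --plan "0 0 0 0 60;0 0 0 0 60;0 0 0 0 60;0 0 0 0 60;0 0 -4 0 60;0 0 -8.5 0 60;0 0 -13 0 60;0 0 -16 0 60;0 0 -16 0 60"

```text
time_s: 32.55
eef_pos: [518.8, 300.5, 223.0]
ee_rot: [0.003, 0.183, 0.983, 0.002]
force: [-0.5, -0.2, -0.3]
grip_width: 0.602
```

```bash
python3 t.py pics/12.png; python3 k.py; python3 - <<'E'
from h import *
w=np.load('w.npz')['p']; i=cams.camera_info('wrist'); p=proj(i,[518,300,60])[0].astype(int)
q=w[max(0,p[1]-75):p[1]+75,p[0]-75:p[0]+75]; D=np.load('scene2.npz')['p']; i=cams.camera_info('scene'); p=proj(i,[563,-58,110])[0].astype(int)
cv2.imwrite('pics/13.png',np.hstack([cv2.resize(q,(400,400)),cv2.resize(D[p[1]-50:p[1]+50,p[0]-50:p[0]+50],(400,400),interpolation=2)])[...,::-1])
E
```

```text
[518.8 300.5 223. ] 2.7728401729370336 [ 0.33  0.48  1.28 -0.    1.38 -0.87] 32.55
bar 1251 ((517.1829223632812, 300.7651672363281), (15.728486061096191, 65.5335464477539), 68.37303924560547) 86.55021785929317 ang -0.37453064798554214
red 41 [499.  341.7  46.7]
green 34 [474.6 316.3  46.8]
dark 1836 [516.1 296.7  52.4]
[517.9 300.2 220. ] [-0.1 -0.2 -1.5] 32.6 0.596141601824635
top 1491 [ 2.100000e-03 -1.200000e-03  1.641691e+02] resid 2.42
scene 1513 [-1.300000e-03 -3.000000e-04  1.645955e+02] resid 2.06
```

View pics/13.png

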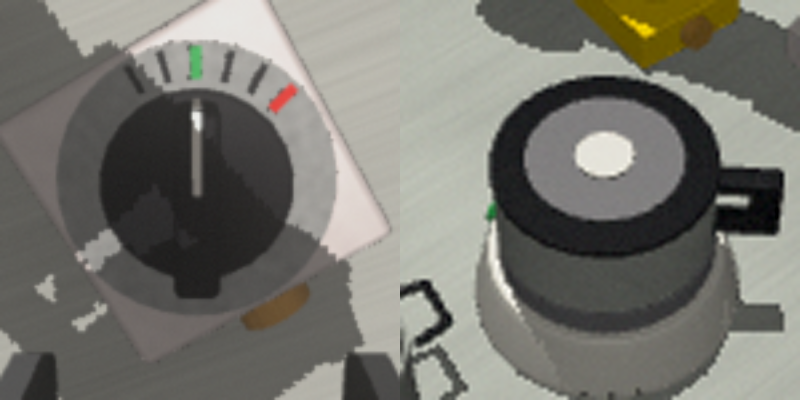

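The pointer (196,145) lines up with the green mark (196,62). The bowl is level at the home height with its band down in the collar, and the gripper touches nothing.

```bash
python3 -c "
from rig import workorder; print(workorder.finish_job())"
```

```text
the job is handed in; nothing more can be done
None
```

The bowl is home on its base and the timer is set to two minutes. I handed the job in at about 32.6 s of the 72 s allowed.

- **Bowl:** I turned it by its handle with the fingers loosely either side. The first counter-clockwise pass and the slow return clockwise did not drop it. A third pass, pushing and backing off in turns, seated it at about 1.49 rad (handle at 0.80), more than the 0.4 to 1.3 rad the task gave. The last check shows the lid level and about 9.3 mm lower, with no red band visible above the collar in the scene camera picture. I did not push the handle again to test the remaining play.
- **Timer:** I used the white box; the yellow one is a look-alike. I wound the knob to about 1.43 rad, past the red mark at 1.30 and short of the end stop, then back to green. After letting go, the bar measured about 0.526 rad against the 0.52 mark, and the close-up shows the pointer on green.
- **Forces and other things:** The highest wrist force I read was about 7 N, when the fingers closed on the knob. I did not touch any of the other things on purpose, but I did not measure their positions again at the end.

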